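# Zero a displacement probe: hold the setting block on its hard stop

### The job

Take the longer of the two aluminium setting blocks and set it flat on the plate of the calibration stand, its long side square and flush against the low fence, still clear of the sprung probe. Then slide it along the fence, pushing the probe in, until the block's end sits fully home against the hard stop, without ramming it. The program finishes while the robot still holds the block pressed firmly there for the reading (let go, and the spring pushes it back); leave the other things alone.

Things in the scene. Friction and masses are not known exactly. Their poses are not given: they have to be found in the camera images.
- long_block_mid (a point): The longer setting block: plain aluminium, 70 long (its x) x 28 wide (its y) x 64 mm high (z), about 0.34 kg, standing on the bench at the start. This point is its centre, 32 mm above its underside. The same either way round (half turn about z).
- short_block_mid (a point): The shorter setting block, a bystander: aluminium, 46 (its x) x 28 (y) x 64 mm (z). This point is its centre, 32 mm above its underside. Leave it where it stands.
- corner (a point): Inside corner of the calibration stand (fixed to the bench): on the plate's top, where the fence's face and the stop's face meet. x runs along the fence towards the stop (pushing direction; stop's face at x = 0). y points from the plate into the fence (its face at y = 0; free plate at negative y). z up. The seated block's centre is at (-35, -14, 32) mm in this frame.
- stand: The stand's dark steel plate, 12 mm thick, screwed to the bench; its top reaches from x = -200 mm to the stop and from y = -90 mm to the fence in the corner frame. Origin on the bench, 12 mm under corner, same axes.
- fence: The low fence: a steel bar on the plate, from x = -200 to 0 mm of the corner frame, 18 mm thick and only 8 mm high above the plate. Origin and axes as corner.
- stop: The hard stop: a dark steel block on the plate, 20 thick x 70 wide (y = -50 to +20 mm of the corner frame) x 50 mm high. The probe comes out through its face. Behind it (x = 20 to 132 mm) lies the fixed sensor in two clamps, up to 55 mm above the plate. Origin and axes as corner.
- probe_tip (a point): Flat end of the sprung probe, a steel pin of 9 mm diameter that stands out 12 mm from the stop's face towards -x of the corner frame, its axis at y = -14 mm and 32 mm above the plate, so that it meets the middle of the seated block's end. The point is the centre of its end and moves with it.
- probe (a joint): Travel of the probe in m: 0 fully out, 0.012 when its end is level with the stop's face (block home). Its spring pushes back with about 5 N at 0 and 9 N at 0.012 (350 N/m).
- meter: Bystander: grey handheld display unit lying on the bench, 130 x 75 x 28 mm; origin at the centre of its underside, x along its length.
- screwdriver: Bystander: screwdriver lying on the bench, along its x axis.
- puck: Bystander: turned steel platen, 56 mm diameter, 34 mm high with a 24 mm stem; origin at the centre of its underside.
- long_block: The longer setting block itself; origin at the centre of its underside, axes as long_block_mid.
Things that resemble listed ones, but are neither listed nor needed, are in the scene too. Leave any blue look-alike of the long_block alone.

How it is judged:
By the outcome, as a careful person would: the job done as asked, in the order asked, and still so for the second after the job is handed in, while the arm keeps its last pose, push and grip.
It also fails if it takes over 61 s, if anything falls off the work surface, if the arm or the gripper's body presses on something with over 40 N, if the wrist force passes 120 N, or if a joint passes its speed limit or range.

### The arm

A 6-joint arm with a two-finger parallel gripper is mounted at the origin on the work surface. World frame = base frame: x ahead of the robot, y to its left, z up, the work surface at z = 0. Lengths are in m, angles in rad, forces in N, time in s.
With the tool pointing down it reaches from about 0.275 to 0.85 m from the base axis. Payload 5.2 kg.
Tool frame: the origin (TCP) lies at the very end of the fingers, on their centre line; the grasp point (between the pads) lies 19 mm behind it; y points along the fingers, z is the direction in which the jaws open and shut, and the axes are right-handed (so a half turn about y gives the same grasp; the last joint's range is limited). The gripper opens to 85 mm and grips with 20 to 120 N. Pads are 22 mm wide; open, the fingers measure 114 mm over their backs; the gripper's body (76 mm by 85 mm) begins 54 mm behind the grasp point. The pads swing forward as they close: fully open they stand 13 mm farther back than shut.
Start: joints at [1.109, 0.259, 1.535, -0, 1.348, -0.203], TCP at [0.141, 0.532, 0.231] pointing down, gripper open.
Joint ranges: [-3.14, 3.14], [-0.91, 2.08], [0.19, 2.58], [-1.22, 4.36], [0.22, 2.71], [-3.12, 3.12]. Speed limits (rad/s): [2.57, 2.57, 3.14, 3.14, 3.14, 3.14].

### API

Orientations are given as a 3x3 rotation matrix whose columns are the frame's x, y, z axes.
In Python, from plant import telemetry, vision, ticket gives the robot as it stands.
- The arm moves only by the shell command python3 -m creep 'ROWS' [OPENING] [FORCE]. ROWS is JSON, a list of rows, each a list of 2 entries, a list of its own where there are three numbers: the shift along the world's x, y, z in m, then the turn about the world's z in rad. In form: [[[dx, dy, dz], spin], ...]. A call has 1 to 10 rows; each row is the pose to reach, as a shift and turn from the pose commanded when the call began; what a row does not reach only later rows make up. A row lasts 1/8 s, in which the tool goes at most 62.5 mm and 10.7 degrees, less where a joint would pass 70% of its speed; a pose out of reach is approached as far as the arm can. A call with a gripper value outside its range is refused whole. OPENING is the opening, from 0 (shut) to 1 (fully open), set as the call begins (- or left out, the last holds). The fingers move at their own pace and stop on an object; FORCE is the grip in N (left out, the last holds). Time passes only in rows, so rows that repeat a pose let the fingers close. It gives the time, the measured TCP pose, the force and the opening at its end, in the units of the state.
- telemetry.get_state(): the state, without advancing time (a new reading comes with each control period).
- vision.camera(name): name is "side" or "top"; returns (picture, depth): 420x560x3 uint8, blue, green, red; 420x560 float32, m along the optical axis (not along the pixel's ray), 0 where there is no reading.
- vision.camera_info(name): a dict with "fovy" (degrees; the focal length in pixels is half the picture's height over the tangent of half this angle, whatever the lens; pixels are square), "cx", "cy" (the principal point, pixels), "origin" and "orientation" of the camera in the world. Camera axes: x right, y up, looking along -z (the intrinsics and any distortion apply to the point x, -y, -z); pixel columns grow to the right and rows downward; lengths in m; the calibration is good to about 2 mm. A picture is of the moment at which its call begins. camera_info takes no time and is no camera call.
- ticket.sign_off(): hands the job in, once; it reports no verdict.
The state is a dict: "time_s": time; "q": joint angles; "joint_velocities": joint speeds; "tau": joint torques, N m; "eef_pos": TCP position; "tool_rot": TCP orientation; "force": force on the tool from outside, world axes, zero at the start; "moment": the same for the moment, N m; "grip_width": finger opening in m.
Only numpy, scipy, OpenCV 4.12 (cv2) and the standard library are available. Lean on these libraries where they do the work, as an engineer would, in place of code of your own. Each camera call takes 0.05 s, during which the arm holds its last target.

## Working session

There is one attempt and no reset: what is moved stays moved. The work goes in short steps, Python scripts to look and compute and a shell command to move; the robot and the scene stay as the last step left them, time stands still between calls to the robot, and variables do not carry over. Pictures are saved under pics/ and viewed, and the job is handed in when it is done.

```bash
ls; mkdir -p pics
python3 - <<'E'
from plant import telemetry, vision
import cv2, numpy as np
s=telemetry.get_state(); print(s)
for n in("side","top"):
    p,d=vision.camera(n); cv2.imwrite(f"pics/{n}0.png",p); np.save(f"pics/{n}0.npy",d); print(n,vision.camera_info(n),(d==0).mean())
E
```

```text
pics
{'time_s': 0.0, 'q': array([ 1.10920165e+00,  2.59339976e-01,  1.53609154e+00,  1.91693628e-05,
        1.34799391e+00, -2.02803608e-01]), 'joint_velocities': array([ 0.001522  , -0.00021261, -0.00035293, -0.00106585, -0.00055202,
        0.00259766]), 'tau': array([ 1.21605382e-03, -4.46026289e+01, -2.90571821e+01, -2.32608454e-04,
        1.20802852e-02, -1.52631964e-05]), 'eef_pos': array([0.14048434, 0.53120983, 0.23047292]), 'tool_rot': array([[ 9.66698816e-01, -8.33012528e-04,  2.55915426e-01],
       [-2.55916489e-01, -1.63263400e-03,  9.66697515e-01],
       [-3.87454914e-04, -9.99998320e-01, -1.79144700e-03]]), 'force': array([-0.05312871,  0.07930041, -0.08794684]), 'moment': array([0.01423654, 0.02496353, 0.01516127]), 'grip_width': 0.08528451383406122}
side {'fovy': 45.988281473511414, 'cx': 274.56837822427804, 'cy': 208.08178682168278, 'origin': array([ 0.24181857, -0.87523912,  0.78713927]), 'orientation': array([[ 0.9235329 ,  0.21807804, -0.31548209],
       [-0.38314445,  0.56098538, -0.73382268],
       [ 0.01695022,  0.7985846 ,  0.60164385]])} 0.004060374149659864
top {'fovy': 50.90385378626443, 'cx': 276.85212223111154, 'cy': 210.14374479519168, 'origin': array([0.53672563, 0.0038539 , 1.10159289]), 'orientation': array([[-0.00161141,  0.99754287, -0.07004021],
       [-0.99999459, -0.0018082 , -0.00274635],
       [-0.00286625,  0.0700354 ,  0.99754039]])} 0.0039880952380952385
```

View pics/side0.png

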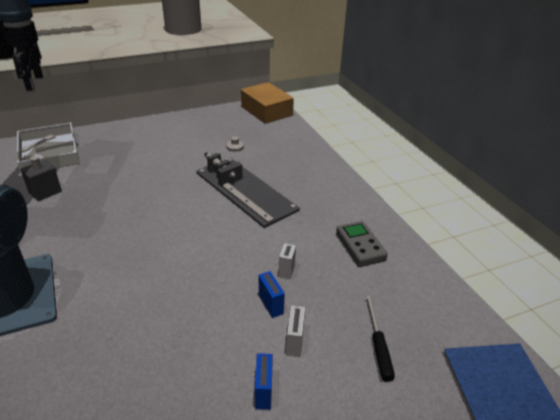

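View pics/top0.png

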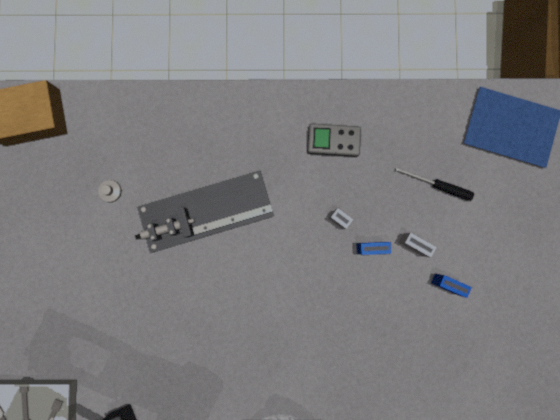

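Side view: bare long block at about (296,330), short one at (287,260), blue look-alikes between and in front of them, stand at (247,187). Top view: long block (420,244), short (342,218), stand (205,210) with its stop near (187,222) and the fence on the lower edge.

```bash
cat > h.py <<'E'
import numpy as np, cv2
from plant import vision
def K(n):
    i=vision.camera_info(n); f=210/np.tan(np.radians(i["fovy"])/2); return f,i["cx"],i["cy"],i["origin"],i["orientation"]
def plane(n,uv,z):
    f,cx,cy,o,R=K(n); uv=np.atleast_2d(uv).astype(float)
    d=np.c_[(uv[:,0]-cx)/f,-(uv[:,1]-cy)/f,-np.ones(len(uv))]@R.T
    return o+d*((z-o[2])/d[:,2])[:,None]
def cloud(n,d):
    f,cx,cy,o,R=K(n); v,u=np.mgrid[:420,:560]
    return np.stack([(u-cx)/f*d,-(v-cy)/f*d,-d],-1)@R.T+o
def proj(n,P):
    f,cx,cy,o,R=K(n); c=(np.atleast_2d(P)-o)@R; return np.c_[cx+f*c[:,0]/-c[:,2],cy-f*c[:,1]/-c[:,2]]
E
python3 - <<'E'
from h import *
for n,bs in(("top",[(395,225,60,40),(320,200,45,40),(125,160,160,100)]),("side",[(270,300,50,65),(185,140,125,90)])):
    p=cv2.imread(f"pics/{n}0.png"); d=np.load(f"pics/{n}0.npy"); C=cloud(n,d)
    print(n,'bench z',np.median(C[300:350,200:350,2]) if n=="top" else np.median(C[250:300,120:220,2]))
    for k,(x,y,w,h) in enumerate(bs):
        s=5 if w>100 else 9
        cv2.imwrite(f"pics/{n}c{k}.png",cv2.resize(p[y:y+h,x:x+w],None,fx=s,fy=s,interpolation=cv2.INTER_CUBIC))
    if n=="top":
      for (x,y,w,h) in bs[:2]:
        c=C[y:y+h,x:x+w].reshape(-1,3); g=p[y:y+h,x:x+w].reshape(-1,3)
        m=(c[:,2]>.055)&(c[:,2]<.09)&((g.max(1).astype(int)-g.min(1))<60)
        t=c[m]; r=cv2.minAreaRect((t[:,:2]*1000).astype(np.float32)); print(m.sum(),np.median(t[:,2]),r)
      m=(C[...,2]>.006)&(C[...,2]<.03); m[:, :125]=0;m[:,285:]=0;m[:160]=0;m[260:]=0
      t=C[m]; print('plate',np.median(t[:,2]),cv2.minAreaRect((t[:,:2]*1000).astype(np.float32)))
      m=(C[...,2]>.04)&(C[...,2]<.075); m[:, :125]=0;m[:,285:]=0;m[:160]=0;m[260:]=0
      np.set_printoptions(precision=3,suppress=True)
E
```

```text
top bench z -0.0004164505700383625
380 0.06370183495599047 ((527.2176513671875, -328.97174072265625), (71.68094635009766, 28.462522506713867), 59.84074401855469)
239 0.06384543441354795 ((590.0634155273438, -145.00477600097656), (45.557552337646484, 28.25171661376953), 53.49085998535156)
plate 0.011937886666628428 ((601.1005859375, 178.10818481445312), (212.4039306640625, 350.3121643066406), 1.9175134897232056)
side bench z -0.001268231018274002
```

Run:
```python
import cv2,numpy as np
a=cv2.imread("pics/topc0.png");b=cv2.imread("pics/topc1.png");print(a.shape,b.shape)
```

```text
(360, 540, 3) (360, 405, 3)
```

View pics/topc2.png

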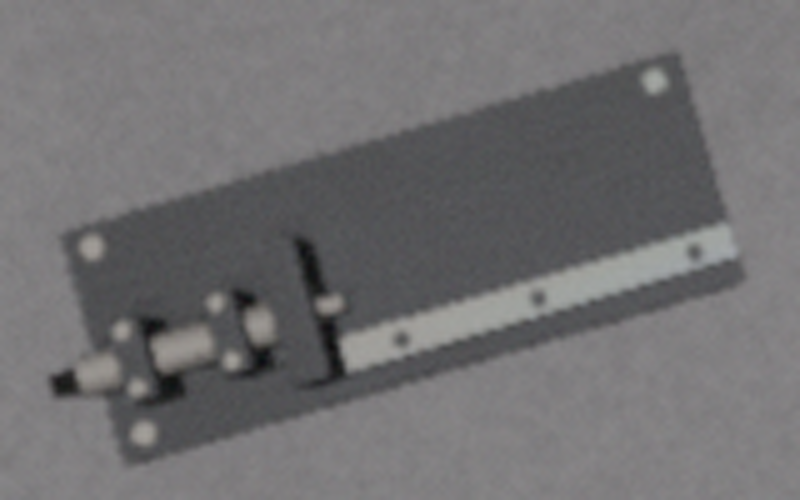

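View pics/topc0.png

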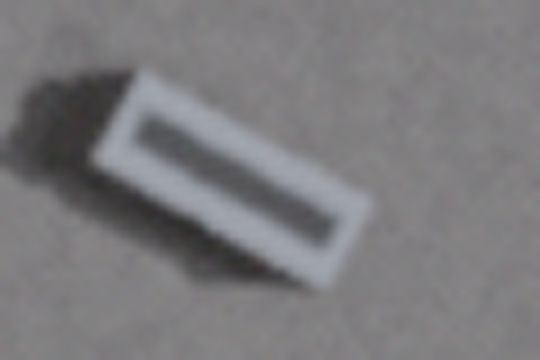

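View pics/sidec1.png

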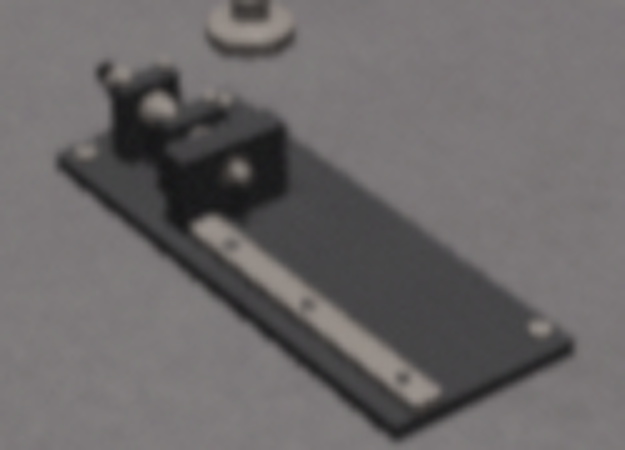

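Long block (crop): upright rectangle, top corners near (411,233),(436,247) px, clearly about 71 mm long. The stand crops show fence, stop face and probe, all unobstructed. Next: stand frame, blocks' pose from both views.

Run:
```python
from h import *
np.set_printoptions(precision=4,suppress=True)
res={}
for n,box in(("top",(185,200,90,40)),("side",(215,175,65,50))):
    p=cv2.imread(f"pics/{n}0.png"); x,y,w,h=box
    S=8; c=cv2.resize(p[y:y+h,x:x+w],None,fx=S,fy=S,interpolation=cv2.INTER_CUBIC)
    g=cv2.cvtColor(c,cv2.COLOR_BGR2GRAY); print(n,g.min(),g.max())
    m=(g>(118 if n=="top" else 115)).astype(np.uint8); m=cv2.morphologyEx(m,cv2.MORPH_CLOSE,np.ones((25,25)))
    cs=cv2.findContours(m,0,cv2.CHAIN_APPROX_NONE)[0]; cs=max(cs,key=cv2.contourArea)[:,0]
    uv=(cs+.5)/S-.5+[x,y]
    P=plane(n,uv,.020)[:,:2]*1000
    r=cv2.minAreaRect(P.astype(np.float32)); print(r)
    b=cv2.boxPoints(r); print(b)
    cv2.drawContours(c,[cs[:,None]],-1,(0,0,255),1); cv2.imwrite(f"pics/{n}f.png",c)
# block from both, top face
for n,box in(("top",(395,225,60,40)),("side",(275,298,45,65))):
    p=cv2.imread(f"pics/{n}0.png"); x,y,w,h=box
    S=8; c=cv2.resize(p[y:y+h,x:x+w],None,fx=S,fy=S,interpolation=cv2.INTER_CUBIC)
    g=cv2.cvtColor(c,cv2.COLOR_BGR2GRAY)
    m=(g>140).astype(np.uint8);m=cv2.morphologyEx(m,cv2.MORPH_CLOSE,np.ones((15,15)))
    cs=max(cv2.findContours(m,0,cv2.CHAIN_APPROX_NONE)[0],key=cv2.contourArea)[:,0]
    if n=="top":
        P=plane(n,(cs+.5)/S-.5+[x,y],.064)[:,:2]*1000; print('block',cv2.minAreaRect(P.astype(np.float32)))
    cv2.drawContours(c,[cs[:,None]],-1,(0,0,255),1); cv2.imwrite(f"pics/{n}b.png",c)
```

```text
top 13 166
((589.9454956054688, 112.86046600341797), (200.1341552734375, 97.94742584228516), 89.92963409423828)
[[540.8489  12.8536]
 [638.7963  12.7333]
 [639.0421 212.8673]
 [541.0947 212.9876]]
side 22 148
((512.6637573242188, 92.08882904052734), (83.71160125732422, 186.53097534179688), 16.4462833404541)
[[446.1155 169.6884]
 [498.9254  -9.2108]
 [579.212   14.4893]
 [526.4021 193.3885]]
block ((528.4169311523438, -330.50140380859375), (69.36869812011719, 27.953603744506836), 60.262935638427734)
```

View pics/topf.png

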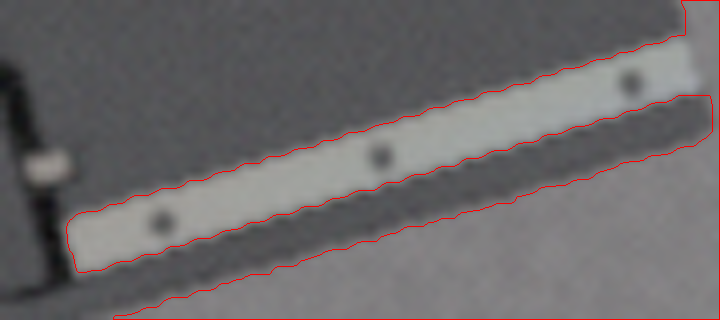

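View pics/sidef.png

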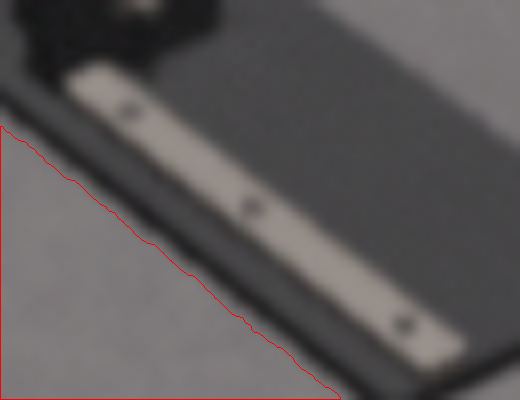

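View pics/sideb.png

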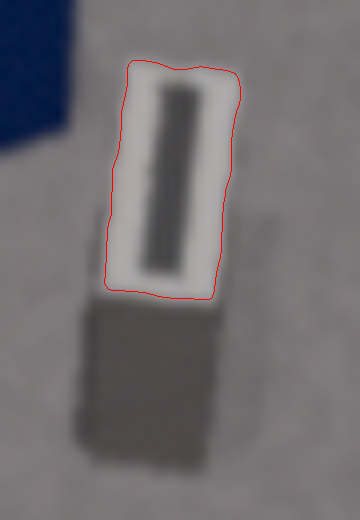

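The block outlines are clean; the fence mask leaked onto the bench, so I raise the threshold.

Run:
```python
from h import *
np.set_printoptions(precision=4,suppress=True)
for n,box,T,z in(("top",(185,195,95,50),128,.02),("side",(218,175,62,50),106,.02),("side",(275,298,45,65),140,.064)):
    p=cv2.imread(f"pics/{n}0.png"); x,y,w,h=box
    S=8; c=cv2.resize(p[y:y+h,x:x+w],None,fx=S,fy=S,interpolation=cv2.INTER_CUBIC)
    g=cv2.cvtColor(c,cv2.COLOR_BGR2GRAY)
    m=(g>T).astype(np.uint8); m=cv2.morphologyEx(m,cv2.MORPH_OPEN,np.ones((9,9)));
    nn,L=cv2.connectedComponents(m)
    best=None
    for k in range(1,nn):
        cs=max(cv2.findContours((L==k).astype(np.uint8),0,cv2.CHAIN_APPROX_NONE)[0],key=cv2.contourArea)[:,0]
        P=plane(n,(cs+.5)/S-.5+[x,y],z)[:,:2]*1000
        r=cv2.minAreaRect(P.astype(np.float32))
        if max(r[1])<45: continue
        print(n,r,cv2.boxPoints(r).tolist())
        if min(r[1])<24 and z<.03:
            q=P-P.mean(0); _,_,V=np.linalg.svd(q); print('dir deg',np.degrees(np.arctan2(*(V[0][::-1]))))
            c0=np.array(r[0]); ax=V[0]*np.sign(V[0][1]); nx=np.array([-ax[1],ax[0]])
            a=(P-c0)@ax; b=(P-c0)@nx
            for s in(1,-1):
                k2=(abs(a)<90)&(b*s>0); f=np.polyfit(a[k2],b[k2],1); print(' edge',s,np.degrees(np.arctan(f[0])),f[1])
```

```text
top ((594.6743774414062, 105.35659790039062), (18.605426788330078, 222.22509765625), 16.61656379699707) [[553.9857788085938, 209.16883850097656], [617.5344848632812, -3.7761447429656982], [635.3629760742188, 1.5443572998046875], [571.8142700195312, 214.4893341064453]]
dir deg -72.9240237272316
 edge 1 -0.48700007481031327 8.45931544005218
 edge -1 -0.560961253193617 -8.26440888543376
side ((670.4595947265625, 173.74624633789062), (84.85966491699219, 67.9188461303711), 68.95635986328125) [[623.5293579101562, 146.3402862548828], [686.9185180664062, 121.95207214355469], [717.3898315429688, 201.15220642089844], [654.0006713867188, 225.54042053222656]]
side ((588.2005615234375, 117.02668762207031), (19.12189483642578, 200.6245880126953), 16.509807586669922) [[550.527099609375, 210.48619079589844], [607.54052734375, 18.133132934570312], [625.8740234375, 23.567184448242188], [568.860595703125, 215.9202423095703]]
dir deg -73.67044623073478
 edge 1 0.14502177851721823 8.94187416487796
 edge -1 0.26736972273140147 -8.946742231087324
side ((517.7207641601562, 87.1069564819336), (79.17045593261719, 175.16122436523438), 16.670900344848633) [[454.6747741699219, 159.6504364013672], [504.9239501953125, -8.148468971252441], [580.7667236328125, 14.5634765625], [530.517578125, 182.3623809814453]]
side ((525.3004760742188, -328.19305419921875), (70.06327056884766, 27.844654083251953), 59.5960578918457) [[495.5635070800781, -351.3611145019531], [519.5789184570312, -365.4530944824219], [555.0374755859375, -305.0249938964844], [531.0220336914062, -290.9330139160156]]
```

Stand yaw agrees between views (106.5°). Corner ≈ (0.570, 0.215), block ≈ (0.527, -0.329) at 60°. There is a bias of about 3 mm between cameras, which I'll resolve once the block is in hand. Moving above the block.

```bash
python3 -m creep '[[[0.0225,-0.05,0],-0.108],[[0.045,-0.10,0],-0.216],[[0.0675,-0.15,0],-0.324],[[0.09,-0.20,0],-0.432],[[0.1125,-0.25,0],-0.54],[[0.135,-0.30,0],-0.648],[[0.1575,-0.35,0],-0.756],[[0.18,-0.40,0],-0.864],[[0.2025,-0.45,0],-0.972],[[0.225,-0.50,0],-1.08]]' 0.75 60
```

```text
time_s: 1.35
eef_pos: [0.366, 0.0299, 0.2313]
tool_rot: [[0.226, 0.0, 0.974], [-0.974, 0.0, 0.226], [-0.0, -1.0, 0.0]]
force: [0.9, 0.3, -0.3]
grip_width: 0.0641
```

```bash
python3 -m creep '[[[0.02,-0.045,0],-0.095],[[0.04,-0.09,0],-0.19],[[0.06,-0.135,0],-0.284],[[0.08,-0.18,0],-0.378],[[0.10,-0.225,0],-0.472],[[0.12,-0.27,0],-0.567],[[0.14,-0.315,0],-0.662],[[0.161,-0.359,0],-0.756],[[0.161,-0.359,-0.04],-0.756],[[0.161,-0.359,-0.08],-0.756]]'
python3 - <<'E'
from h import *
for n in("side","top"):
    p,d=vision.camera(n)
    if n=="side": c=p[200:420,180:440]
    else: c=p[170:330,320:520]
    cv2.imwrite(f"pics/{n}1.png",cv2.resize(c,None,fx=2.6,fy=2.6,interpolation=cv2.INTER_CUBIC))
E
```

```text
time_s: 2.6
eef_pos: [0.5267, -0.3281, 0.1498]
tool_rot: [[-0.501, -0.0, 0.865], [-0.865, 0.0, -0.501], [-0.0, -1.0, -0.0]]
force: [-0.0, -0.1, -1.0]
grip_width: 0.064
```

View pics/side1.png

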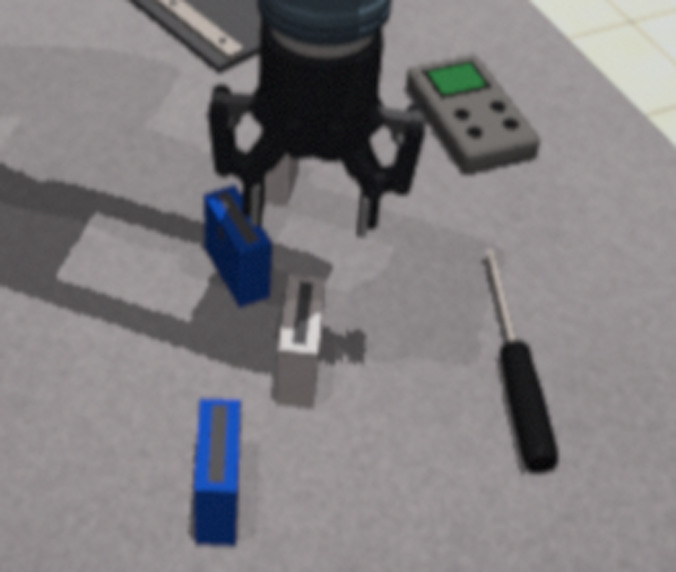

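View pics/top1.png

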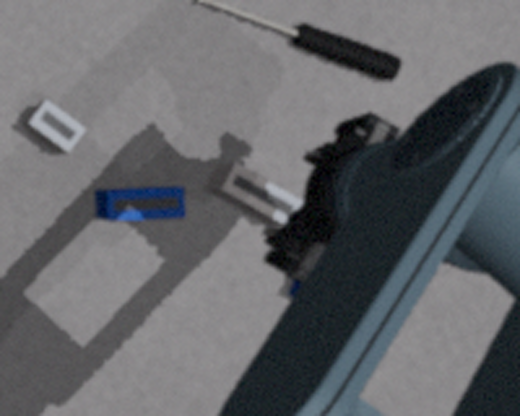

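Jaws straddle the block (side crop block at (300,330), fingers at (252,210) and (368,210)), with clear space on both sides. Descending.

```bash
python3 -m creep '[[[0,0,-0.03],0],[[0,0,-0.055],0],[[0,0,-0.075],0],[[0,0,-0.092],0],[[0,0,-0.107],0],[[0,0,-0.12],0],[[0,0,-0.126],0],[[0,0,-0.128],0],[[0,0,-0.128],0]]'
python3 - <<'E'
from h import *
p,d=vision.camera("side")
cv2.imwrite(f"pics/side2.png",cv2.resize(p[200:420,180:440],None,fx=2.6,fy=2.6,interpolation=cv2.INTER_CUBIC))
E
```

```text
time_s: 3.82
eef_pos: [0.5269, -0.3275, 0.0236]
tool_rot: [[-0.5, 0.0, 0.866], [-0.866, -0.0, -0.5], [0.0, -1.0, 0.0]]
force: [-0.0, -0.7, -0.0]
grip_width: 0.064
```

View pics/side2.png

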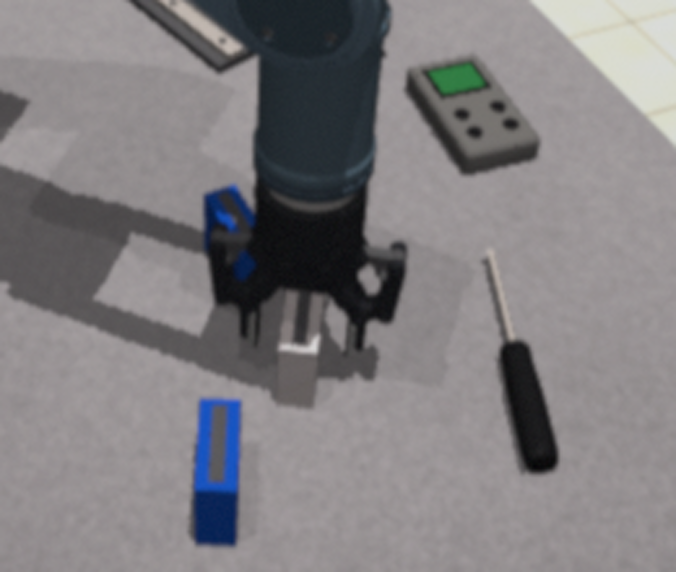

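The block sits between the fingers. Closing.

```bash
python3 -m creep '[[[0,0,0],0],[[0,0,0],0],[[0,0,0],0],[[0,0,0],0],[[0,0,0],0],[[0,0,0],0]]' 0 60
```

```text
time_s: 4.62
eef_pos: [0.527, -0.3275, 0.0238]
tool_rot: [[-0.5, 0.001, 0.866], [-0.866, -0.001, -0.5], [0.0, -1.0, 0.001]]
force: [-0.8, 0.5, 5.2]
grip_width: 0.0279
```

```bash
python3 -m creep '[[[0,0,0.01],0],[[0,0,0.03],0],[[0,0,0.06],0],[[0,0,0.09],0],[[0,0,0.12],0],[[0,0,0.13],0],[[0,0,0.13],0]]'; python3 -c "
from plant import telemetry;s=telemetry.get_state();print(s['eef_pos'],s['force'],s['moment'])"
```

```text
time_s: 5.5
eef_pos: [0.5267, -0.3272, 0.1532]
tool_rot: [[-0.5, 0.0, 0.866], [-0.866, -0.0, -0.5], [0.0, -1.0, 0.0]]
force: [-0.1, 0.3, -3.7]
grip_width: 0.0275
[ 0.52667937 -0.32723067  0.15322553] [-0.13859764  0.31849876 -3.74477208] [-0.00705754  0.03898888  0.01790938]
```

```bash
python3 -m creep '[[[0.009,0.046,0],0.081],[[0.018,0.092,0],0.162],[[0.027,0.139,0],0.244],[[0.036,0.185,0],0.325],[[0.044,0.231,0],0.406],[[0.053,0.277,0],0.487],[[0.062,0.324,0],0.568],[[0.071,0.37,0],0.65],[[0.08,0.416,0],0.731],[[0.0885,0.463,0],0.812]]'; python3 -m creep '[[[0,0,-0.03],0],[[0,0,-0.06],0],[[0,0,-0.08],0],[[0,0,-0.09],0],[[0,0,-0.09],0],[[0,0,-0.09],0]]'
python3 - <<'E'
from h import *
for n in("side","top"):
    p,d=vision.camera(n); cv2.imwrite(f"pics/{n}3raw.png",p); np.save(f"pics/{n}3.npy",d)
    c=p[100:260,150:350] if n=="side" else p[130:290,120:320]
    cv2.imwrite(f"pics/{n}3.png",cv2.resize(c,None,fx=3.6,fy=3.6,interpolation=cv2.INTER_CUBIC))
E
```

```text
time_s: 6.75
eef_pos: [0.6143, 0.1371, 0.151]
tool_rot: [[0.286, -0.004, 0.958], [-0.958, -0.0, 0.286], [-0.001, -1.0, -0.004]]
force: [0.6, -0.3, -3.0]
grip_width: 0.0275
time_s: 7.5
eef_pos: [0.6158, 0.1356, 0.064]
tool_rot: [[0.284, 0.001, 0.959], [-0.959, 0.0, 0.284], [0.0, -1.0, 0.001]]
force: [-0.2, -0.2, -3.9]
grip_width: 0.0275
```

View pics/side3.png

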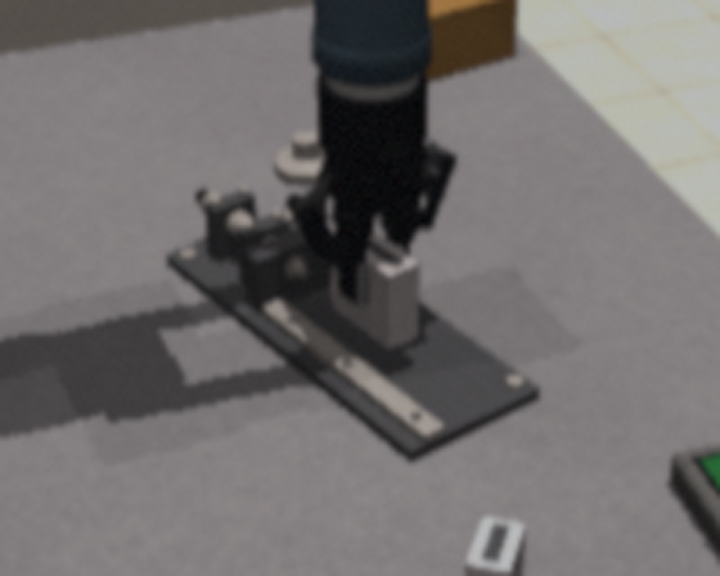

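View pics/top3.png

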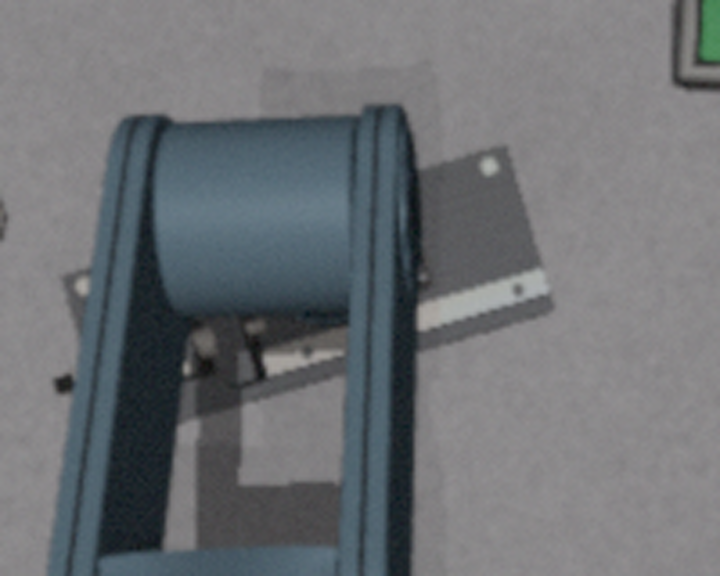

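The block hangs level over the plate, well clear of fence (side crop lower corner (400,345)) and probe. The top view is occluded by the arm. Lowering, then feeling for the plate.

```bash
python3 -m creep '[[[0,0,-0.012],0],[[0,0,-0.02],0],[[0,0,-0.024],0],[[0,0,-0.024],0],[[0,0,-0.024],0]]';  python3 -m creep '[[[0,0,-0.001],0],[[0,0,-0.002],0],[[0,0,-0.002],0]]'; python3 -m creep '[[[0,0,-0.001],0],[[0,0,-0.001],0]]'
```

```text
time_s: 8.22
eef_pos: [0.6155, 0.1357, 0.0395]
tool_rot: [[0.284, 0.0, 0.959], [-0.959, 0.0, 0.284], [0.0, -1.0, 0.0]]
force: [-0.3, 0.5, -2.8]
grip_width: 0.0272
time_s: 8.6
eef_pos: [0.6152, 0.1357, 0.0373]
tool_rot: [[0.284, -0.0, 0.959], [-0.959, 0.0, 0.284], [-0.0, -1.0, -0.0]]
force: [-0.6, -0.6, -2.4]
grip_width: 0.0272
time_s: 8.85
eef_pos: [0.6151, 0.1357, 0.0362]
tool_rot: [[0.284, -0.0, 0.959], [-0.959, 0.0, 0.284], [-0.0, -1.0, -0.0]]
force: [-0.3, -0.1, -3.5]
grip_width: 0.0275
```

```bash
python3 -m creep '[[[0,0,-0.0005],0],[[0,0,-0.0005],0]]'; python3 -m creep '[[[0,0,-0.0005],0],[[0,0,-0.0005],0]]'
```

```text
time_s: 9.1
eef_pos: [0.6152, 0.1357, 0.0358]
tool_rot: [[0.284, -0.0, 0.959], [-0.959, -0.0, 0.284], [-0.0, -1.0, -0.0]]
force: [-0.1, 0.3, -2.7]
grip_width: 0.0273
time_s: 9.35
eef_pos: [0.6153, 0.1357, 0.0358]
tool_rot: [[0.284, 0.0, 0.959], [-0.959, -0.0, 0.284], [0.0, -1.0, 0.0]]
force: [-2.2, 0.9, 2.3]
grip_width: 0.0272
```

Contact with the plate (+5.6 N). Now slide towards the fence (direction (-0.959,-0.285)), expecting ~6 mm.

```bash
python3 -m creep '[[[-0.001,-0.0003,0],0],[[-0.002,-0.0006,0],0],[[-0.003,-0.0009,0],0],[[-0.003,-0.0009,0],0]]';python3 -m creep '[[[-0.001,-0.0003,0],0],[[-0.001,-0.0003,0],0]]'; python3 -m creep '[[[-0.001,-0.0003,0],0],[[-0.001,-0.0003,0],0]]'
```

```text
time_s: 9.85
eef_pos: [0.613, 0.1348, 0.0358]
tool_rot: [[0.284, 0.002, 0.959], [-0.959, 0.0, 0.284], [0.0, -1.0, 0.002]]
force: [3.0, 1.9, 0.9]
grip_width: 0.0277
time_s: 10.1
eef_pos: [0.6119, 0.1345, 0.0358]
tool_rot: [[0.284, 0.002, 0.959], [-0.959, 0.0, 0.284], [0.0, -1.0, 0.001]]
force: [2.4, 0.8, 3.1]
grip_width: 0.0276
time_s: 10.35
eef_pos: [0.6108, 0.1342, 0.0358]
tool_rot: [[0.284, 0.001, 0.959], [-0.959, 0.0, 0.284], [0.0, -1.0, 0.001]]
force: [3.3, 1.1, 4.4]
grip_width: 0.0273
```

```bash
python3 -m creep '[[[-0.0005,-0.00015,0],0],[[-0.001,-0.0003,0],0],[[-0.001,-0.0003,0],0]]'; python3 -m creep '[[[-0.0005,-0.00015,0],0],[[-0.001,-0.0003,0],0],[[-0.001,-0.0003,0],0]]'
```

```text
time_s: 10.72
eef_pos: [0.6098, 0.1339, 0.0357]
tool_rot: [[0.284, 0.001, 0.959], [-0.959, 0.0, 0.284], [0.0, -1.0, 0.001]]
force: [4.7, 0.6, 4.8]
grip_width: 0.0273
time_s: 11.1
eef_pos: [0.6093, 0.1338, 0.0358]
tool_rot: [[0.284, 0.002, 0.959], [-0.959, 0.0, 0.284], [0.0, -1.0, 0.002]]
force: [5.9, 1.0, 3.9]
grip_width: 0.0269
```

```bash
python3 -m creep '[[[-0.0005,-0.00015,0],0],[[-0.0005,-0.00015,0],0]]'; python3 -m creep '[[[-0.0005,-0.00015,0],0],[[-0.0005,-0.00015,0],0]]'; python3 -c "
from plant import telemetry;s=telemetry.get_state();print(s['eef_pos'],s['force'],s['moment'],s['tool_rot'])"
```

```text
time_s: 11.35
eef_pos: [0.6093, 0.1338, 0.0358]
tool_rot: [[0.284, 0.003, 0.959], [-0.959, 0.001, 0.284], [0.0, -1.0, 0.003]]
force: [7.3, 2.3, 2.9]
grip_width: 0.0274
time_s: 11.6
eef_pos: [0.6093, 0.1337, 0.0358]
tool_rot: [[0.283, 0.004, 0.959], [-0.959, 0.001, 0.283], [0.0, -1.0, 0.004]]
force: [9.5, 2.4, 1.3]
grip_width: 0.0274
[0.60926542 0.13374497 0.03576845] [9.49136172 2.3961473  1.33545323] [ 0.56951353 -1.6563921  -0.1678609 ] [[ 2.83465763e-01  4.28129937e-03  9.58972800e-01]
 [-9.58982319e-01  9.84974828e-04  2.83464179e-01]
 [ 2.69030942e-04 -9.99990350e-01  4.38489704e-03]]
```

Fence contact: TCP has stopped, ~10 N, slight lean. Backing the push off a little, then checking squareness by the z-moment.

```bash
cat > st.py <<'E'
from plant import telemetry; import numpy as np
s=telemetry.get_state(); a=np.radians(106.54); ex=np.array([np.cos(a),np.sin(a),0]); ey=np.array([-ex[1],ex[0],0])
R=s['tool_rot']; F=s['force']; p=s['eef_pos']-[.5703,.2152,.012]
print("t %.2f F ex %.2f ey %.2f z %.2f | M"%(s['time_s'],F@ex,F@ey,F[2]),np.round(s['moment'],3),"pos mm",np.round([p@ex*1e3,p@ey*1e3,p[2]*1e3],2),"yaw z %.2f lean ey %.2f ex %.2f"%(np.degrees(np.arctan2(R[1,2],R[0,2])),np.degrees(-R[:,1]@ey),np.degrees(-R[:,1]@ex)))
E
python3 -m creep '[[[0.0005,0.00015,-0.0003],0],[[0.0005,0.00015,-0.0003],0],[[0.0005,0.00015,-0.0003],0]]' >/dev/null; python3 st.py
python3 -m creep '[[[0,0,0],-0.003],[[0,0,0],-0.003],[[0,0,0],-0.003]]' >/dev/null; python3 st.py
python3 -m creep '[[[0,0,0],-0.003],[[0,0,0],-0.003],[[0,0,0],-0.003]]' >/dev/null; python3 st.py
```

```text
t 11.97 F ex 0.01 ey -7.91 z 4.84 | M [ 0.425 -1.215 -0.136] pos mm [-89.14 -14.23  23.75] yaw z 16.48 lean ey 0.20 ex 0.02
t 12.35 F ex 0.06 ey -7.72 z 5.13 | M [ 0.42  -1.244  0.111] pos mm [-89.19 -14.21  23.76] yaw z 16.33 lean ey 0.20 ex 0.03
t 12.72 F ex 0.22 ey -7.35 z 4.38 | M [ 0.387 -1.279  0.264] pos mm [-89.21 -14.25  23.78] yaw z 16.19 lean ey 0.20 ex 0.04
```

Moment crosses zero near spin −0.002: square yaw ≈ 16.4°. Set the balanced yaw, ease fence push and press down slightly more.

```bash
python3 -m creep '[[[0.0003,0.0001,-0.0003],0.004],[[0.0003,0.0001,-0.0003],0.004],[[0.0003,0.0001,-0.0003],0.004]]' >/dev/null; python3 st.py
python3 - <<'E'
from h import *
p,d=vision.camera("side"); cv2.imwrite("pics/side4.png",cv2.resize(p[130:230,190:310],None,fx=6,fy=6,interpolation=cv2.INTER_CUBIC))
E
```

```text
t 13.10 F ex 0.59 ey -6.64 z 7.33 | M [ 0.345 -0.927 -0.041] pos mm [-89.21 -14.26  23.73] yaw z 16.39 lean ey 0.17 ex 0.03
```

View pics/side4.png

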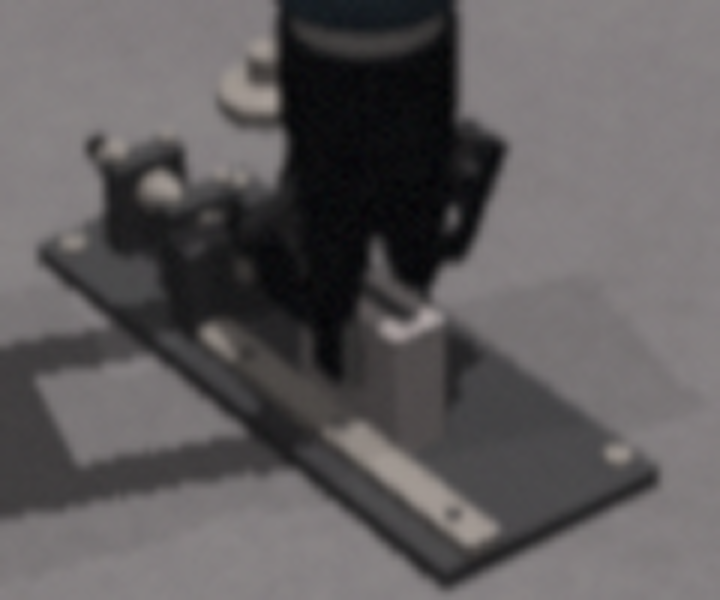

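Block stands flush on the plate along the fence (crop: its base edge at (385,435) meets the fence's inner edge), clear of the probe. Sliding along (-0.282, 0.959).

```bash
python3 -m creep '[[[-0.0008,0.0029,0],0],[[-0.0017,0.0058,0],0],[[-0.0025,0.0086,0],0],[[-0.0034,0.0115,0],0],[[-0.0042,0.0144,0],0],[[-0.0042,0.0144,0],0]]'>/dev/null; python3 st.py; python3 -m creep '[[[-0.0008,0.0029,0],0],[[-0.0017,0.0058,0],0],[[-0.0025,0.0086,0],0],[[-0.0034,0.0115,0],0],[[-0.0042,0.0144,0],0],[[-0.0042,0.0144,0],0]]' >/dev/null; python3 st.py
```

```text
t 13.90 F ex -7.51 ey -4.48 z 6.50 | M [-0.914 -1.148  0.017] pos mm [-76.43 -14.26  23.83] yaw z 16.40 lean ey 0.16 ex 0.21
t 14.65 F ex -7.43 ey -4.36 z 8.21 | M [-0.924 -1.143  0.07 ] pos mm [-61.42 -14.25  23.85] yaw z 16.40 lean ey 0.15 ex 0.21
```

```bash
python3 -m creep '[[[-0.0008,0.0029,0],0],[[-0.0017,0.0058,0],0],[[-0.0025,0.0086,0],0],[[-0.0034,0.0115,0],0],[[-0.0034,0.0115,0],0]]'>/dev/null; python3 st.py; python3 -m creep '[[[-0.0006,0.0019,0],0],[[-0.0011,0.0038,0],0],[[-0.0011,0.0038,0],0]]' >/dev/null; python3 st.py;  python3 -m creep '[[[-0.0006,0.0019,0],0],[[-0.0011,0.0038,0],0],[[-0.0011,0.0038,0],0]]' >/dev/null; python3 st.py
```

```text
t 15.28 F ex -6.97 ey -3.90 z 7.46 | M [-0.949 -1.077 -0.012] pos mm [-49.45 -14.29  23.85] yaw z 16.40 lean ey 0.15 ex 0.21
t 15.65 F ex -7.99 ey -4.32 z 7.32 | M [-0.982 -1.109  0.021] pos mm [-45.72 -14.32  23.86] yaw z 16.40 lean ey 0.15 ex 0.22
t 16.02 F ex -12.18 ey -3.98 z 8.39 | M [-1.654 -1.235  0.082] pos mm [-42.89 -14.3   23.92] yaw z 16.40 lean ey 0.14 ex 0.31
```

Probe contact at about −45 mm TCP (+5 N), as predicted; home expected near −33.

```bash
python3 -m creep '[[[-0.0006,0.0019,0],0],[[-0.0011,0.0038,0],0],[[-0.0011,0.0038,0],0]]' >/dev/null; python3 st.py;  python3 -m creep '[[[-0.0003,0.0010,0],0],[[-0.0006,0.0019,0],0],[[-0.0006,0.0019,0],0]]' >/dev/null; python3 st.py; python3 -m creep '[[[-0.0003,0.0010,0],0],[[-0.0003,0.0010,0],0]]' >/dev/null; python3 st.py
```

```text
t 16.40 F ex -14.54 ey -2.82 z 7.98 | M [-2.015 -1.175  0.009] pos mm [-39.47 -14.3   23.92] yaw z 16.40 lean ey 0.13 ex 0.35
t 16.77 F ex -14.18 ey -3.23 z 7.28 | M [-2.185 -1.254 -0.016] pos mm [-37.86 -14.34  23.97] yaw z 16.40 lean ey 0.14 ex 0.38
t 17.02 F ex -15.66 ey -3.55 z 8.84 | M [-2.207 -1.248  0.049] pos mm [-36.93 -14.3   23.94] yaw z 16.40 lean ey 0.14 ex 0.38
```

The tool leans 0.38° along the push, so the block's rear may be lifting slightly. More down-force to keep it flat, then continue.

```bash
python3 -m creep '[[[0,0,-0.0005],0],[[0,0,-0.001],0],[[0,0,-0.001],0]]' >/dev/null; python3 st.py; python3 -m creep '[[[-0.0003,0.0010,0],0],[[-0.0003,0.0010,0],0]]' >/dev/null; python3 st.py; python3 -m creep '[[[-0.0003,0.0010,0],0],[[-0.0003,0.0010,0],0]]' >/dev/null; python3 st.py
```

```text
t 17.40 F ex -15.91 ey -1.29 z 14.26 | M [-2.096 -0.841 -0.   ] pos mm [-36.98 -14.35  23.87] yaw z 16.40 lean ey 0.16 ex 0.39
t 17.65 F ex -16.69 ey -0.84 z 14.68 | M [-2.444 -0.905  0.044] pos mm [-36.41 -14.35  23.94] yaw z 16.40 lean ey 0.16 ex 0.43
t 17.90 F ex -17.48 ey -0.55 z 13.72 | M [-2.496 -0.903  0.039] pos mm [-35.51 -14.34  23.96] yaw z 16.40 lean ey 0.16 ex 0.44
```

```bash
python3 -m creep '[[[-0.0005,-0.0001,0],0],[[-0.0005,-0.0001,0],0]]' >/dev/null; python3 st.py; python3 -m creep '[[[-0.0003,0.0010,0],0],[[-0.0003,0.0010,0],0]]' >/dev/null; python3 st.py; python3 -m creep '[[[-0.0003,0.0010,0],0],[[-0.0003,0.0010,0],0]]' >/dev/null; python3 st.py; python3 -m creep '[[[-0.00014,0.0005,0],0],[[-0.00014,0.0005,0],0]]' >/dev/null; python3 st.py
```

```text
t 18.15 F ex -17.92 ey -1.20 z 12.91 | M [-2.472 -1.154 -0.003] pos mm [-35.49 -14.3   23.93] yaw z 16.40 lean ey 0.21 ex 0.44
t 18.40 F ex -18.13 ey -1.44 z 12.71 | M [-2.479 -1.064  0.02 ] pos mm [-34.47 -14.3   23.93] yaw z 16.40 lean ey 0.21 ex 0.44
t 18.65 F ex -18.50 ey -1.63 z 13.43 | M [-2.546 -1.083 -0.021] pos mm [-33.45 -14.29  23.94] yaw z 16.40 lean ey 0.21 ex 0.44
t 18.90 F ex -17.79 ey -1.07 z 13.02 | M [-2.64  -1.074 -0.015] pos mm [-33.08 -14.3   23.95] yaw z 16.40 lean ey 0.21 ex 0.46
```

Near home; half-millimetre steps until the TCP stops.

```bash
for i in 1 ; do python3 -m creep '[[[-0.00014,0.0005,0],0],[[-0.00014,0.0005,0],0]]' >/dev/null; python3 st.py; done; python3 -m creep '[[[-0.00014,0.0005,0],0],[[-0.00014,0.0005,0],0]]' >/dev/null; python3 st.py; python3 -m creep '[[[-0.00014,0.0005,0],0],[[-0.00014,0.0005,0],0]]' >/dev/null; python3 st.py
```

```text
t 19.15 F ex -17.79 ey -1.88 z 12.92 | M [-2.668 -1.113  0.011] pos mm [-32.59 -14.3   23.95] yaw z 16.40 lean ey 0.21 ex 0.46
t 19.40 F ex -18.47 ey -1.49 z 13.74 | M [-2.685 -1.114  0.018] pos mm [-32.24 -14.31  23.95] yaw z 16.40 lean ey 0.21 ex 0.47
t 19.65 F ex -20.89 ey -1.38 z 13.60 | M [-2.931 -1.194 -0.007] pos mm [-32.22 -14.3   23.95] yaw z 16.40 lean ey 0.20 ex 0.51
```

```bash
python3 -m creep '[[[-0.00014,0.0005,0],0],[[-0.00014,0.0005,0],0]]' >/dev/null; python3 st.py; python3 -m creep '[[[-0.00014,0.0005,0],0],[[-0.00014,0.0005,0],0]]' >/dev/null; python3 st.py; python3 -m creep '[[[-0.00014,0.0005,0],0],[[-0.00014,0.0005,0],0]]' >/dev/null; python3 st.py
```

```text
t 19.90 F ex -21.98 ey -0.79 z 13.04 | M [-3.138 -1.23   0.108] pos mm [-32.21 -14.33  23.97] yaw z 16.40 lean ey 0.20 ex 0.54
t 20.15 F ex -23.62 ey -0.99 z 12.98 | M [-3.418 -1.213  0.027] pos mm [-32.22 -14.32  23.97] yaw z 16.40 lean ey 0.19 ex 0.58
t 20.40 F ex -26.33 ey -1.06 z 12.65 | M [-3.582 -1.303  0.052] pos mm [-32.21 -14.31  23.98] yaw z 16.40 lean ey 0.19 ex 0.62
```

TCP has stopped at −32.2 mm and force now rises with command alone (≈−26 N vs −18 N before contact): the block is home. The tool leans ~0.6° though, and TCP z rose 0.2 mm, so the block may be pitched slightly. I'll press down a little and ease the grip in steps to let it settle flat, then re-tighten.

```bash
python3 -m creep '[[[0,0,-0.0005],0],[[0,0,-0.001],0],[[0,0,-0.0015],0],[[0,0,-0.0015],0]]' >/dev/null; python3 st.py; python3 -m creep '[[[0,0,0],0],[[0,0,0],0]]' 0 45; python3 st.py; python3 -m creep '[[[0,0,0],0],[[0,0,0],0]]' 0 35 >/dev/null; python3 st.py
```

```text
t 20.90 F ex -26.99 ey 3.49 z 23.29 | M [-3.74  -0.643  0.021] pos mm [-32.23 -14.36  23.95] yaw z 16.41 lean ey 0.22 ex 0.63
time_s: 21.15
eef_pos: [0.5933, 0.1884, 0.036]
tool_rot: [[0.282, 0.007, 0.959], [-0.959, -0.009, 0.282], [0.011, -1.0, 0.004]]
force: [4.6, -25.5, 23.3]
grip_width: 0.0274
t 21.15 F ex -25.76 ey 2.81 z 23.31 | M [-3.706 -0.605  0.068] pos mm [-32.25 -14.38  23.95] yaw z 16.40 lean ey 0.22 ex 0.63
t 21.40 F ex -26.26 ey 3.37 z 22.50 | M [-3.751 -0.554  0.062] pos mm [-32.22 -14.34  23.92] yaw z 16.41 lean ey 0.22 ex 0.63
```

Down-press unloaded the fence side (ey force changed sign); restore some fence push, and ease the grip once more.

```bash
python3 -m creep '[[[-0.0007,-0.0002,0],0],[[-0.0014,-0.0004,0],0],[[-0.0014,-0.0004,0],0]]' >/dev/null; python3 st.py; python3 -m creep '[[[0,0,0],0],[[0,0,0],0]]' 0 27 >/dev/null; python3 st.py
```

```text
t 21.77 F ex -25.68 ey -2.84 z 19.27 | M [-3.517 -1.07  -0.038] pos mm [-32.23 -14.3   23.96] yaw z 16.39 lean ey 0.38 ex 0.63
t 22.02 F ex -25.59 ey -1.59 z 19.19 | M [-3.574 -1.001  0.029] pos mm [-32.23 -14.29  23.95] yaw z 16.39 lean ey 0.38 ex 0.63
```

No slip or settling even at low grip with ~22 N on the plate, which would tip a block resting on one edge, so it is seated flat. Re-tightening, easing the sideways push, and taking a final look.

```bash
python3 -m creep '[[[0,0,0],0],[[0,0,0],0],[[0.0003,0.0001,0.0005],0],[[0.0006,0.0002,0.001],0],[[0.0006,0.0002,0.001],0],[[0.0006,0.0002,0.001],0]]' 0 80 >/dev/null; python3 st.py
python3 - <<'E'
from h import *
for n in("side","top"):
    p,d=vision.camera(n)
    c=p[130:230,190:310] if n=="side" else p[150:250,110:290]
    cv2.imwrite(f"pics/{n}5.png",cv2.resize(c,None,fx=6 if n=="side" else 4.4,fy=6 if n=="side" else 4.4,interpolation=cv2.INTER_CUBIC)); cv2.imwrite(f"pics/{n}5raw.png",p)
E
python3 st.py
```

```text
t 22.77 F ex -26.05 ey -1.82 z 14.79 | M [-3.554 -1.343  0.026] pos mm [-32.23 -14.27  24.01] yaw z 16.39 lean ey 0.29 ex 0.62
t 22.88 F ex -25.26 ey -2.36 z 15.71 | M [-3.54  -1.376  0.014] pos mm [-32.23 -14.3   24.03] yaw z 16.39 lean ey 0.29 ex 0.62
```

View pics/side5.png

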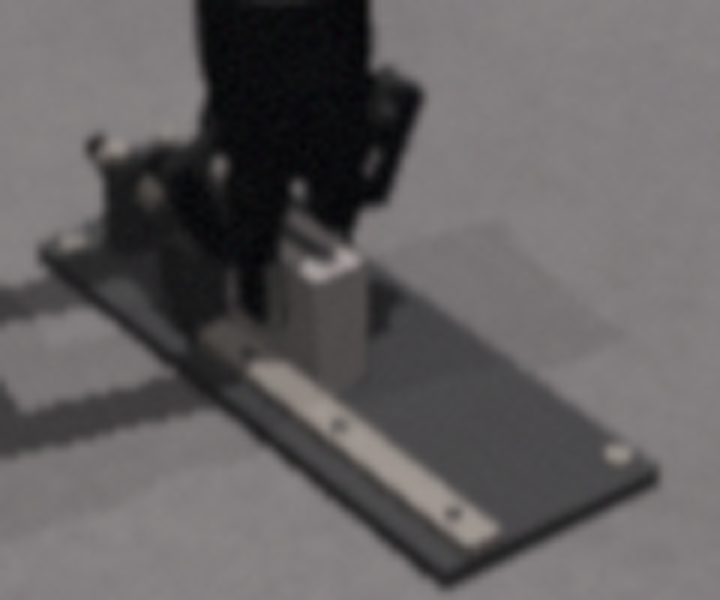

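View pics/top5.png

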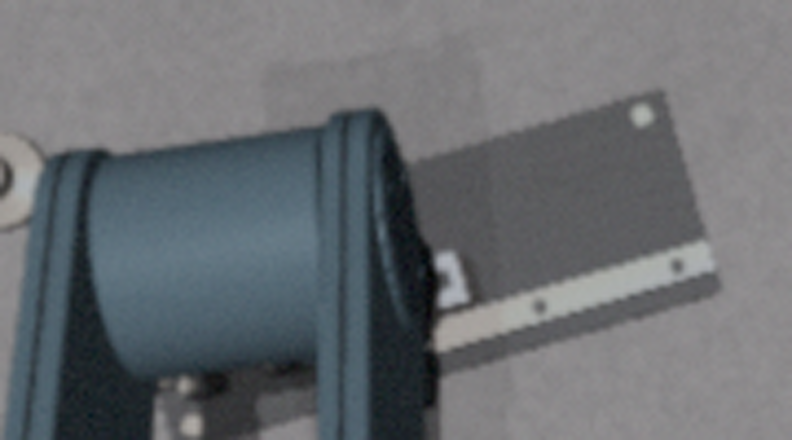

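View pics/side5raw.png

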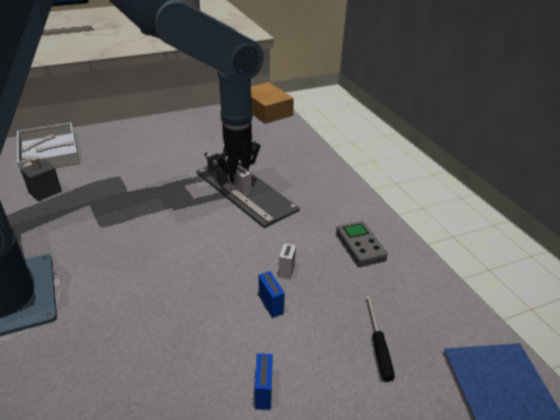

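Final views: rear block end at side crop (305–365, 260–390), against the fence; all other items unmoved. Quick numeric check of the rear end against the predicted home position.

Run:
```python
from h import *
np.set_printoptions(precision=1,suppress=True)
a=np.radians(106.45); ex=np.array([np.cos(a),np.sin(a),0]); ey=np.array([-ex[1],ex[0],0])
for n,c in(("side",[.5689,.2159,.012]),("top",[.5718,.2145,.012])):
    p=cv2.imread(f"pics/{n}5raw.png"); x,y,w,h=(230,155,35,50) if n=="side" else (200,200,30,30)
    S=14; im=cv2.resize(p[y:y+h,x:x+w],None,fx=S,fy=S,interpolation=cv2.INTER_CUBIC)
    im=cv2.convertScaleAbs(im,alpha=1.5)
    Q=np.array([np.array(c)+ex*X+ey*Y+[0,0,Z] for X,Y,Z in[(-.07,0,.064),(-.07,-.028,.064),(-.07,-.028,.0),(-.07,0,.0)]])
    uv=proj(n,Q); print(n,uv.tolist())
    cv2.polylines(im,[(((uv-[x,y]+.5)*S)).astype(np.int32)],True,(0,0,255),1)
    cv2.imwrite(f"pics/{n}6.png",im)
```

```text
side [[242.30554128190917, 176.5176837737215], [250.92446045361015, 172.95042461752388], [251.2029281624551, 192.81228698238277], [242.83705540905626, 196.48990760024316]]
top [[216.4392740095917, 217.58492701900565], [213.1332351102347, 206.0932598437538], [216.92894369184364, 208.13916654121275], [220.04816696502323, 218.96203127988667]]
```

View pics/side6.png

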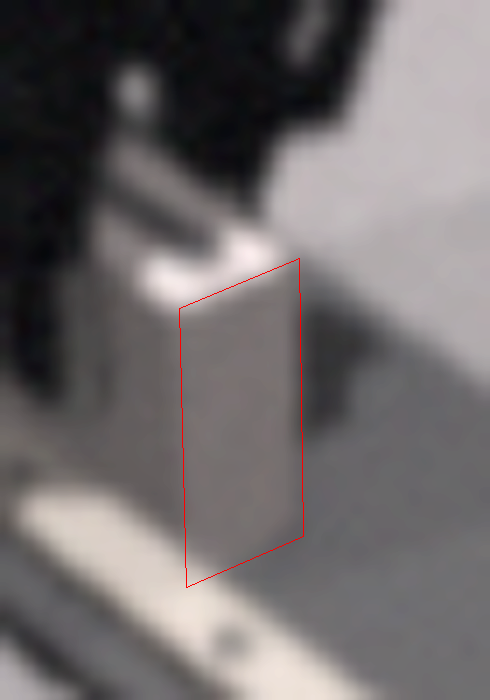

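View pics/top6.png

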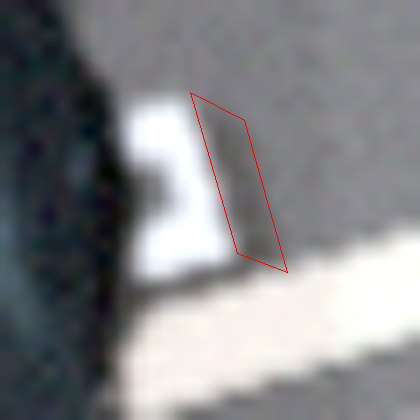

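Both views match the predicted home position within about 1 mm, and the force is steady. Handing in.

```bash
python3 st.py; python3 -c "
from plant import ticket; print(ticket.sign_off())"
```

```text
t 22.88 F ex -25.26 ey -2.36 z 15.71 | M [-3.54  -1.376  0.014] pos mm [-32.23 -14.3   24.03] yaw z 16.39 lean ey 0.29 ex 0.62
the job is handed in; nothing more can be done
None
```

The long block is seated home against the hard stop, and I handed the job in at 22.9 s with the arm still pressing it there at an 80 N grip.

- **Placement:** I set the block on the plate about 40 mm clear of the probe, pushed it to the fence, and squared it by balancing the z-moment.
- **Slide and stop:** The probe met the block about 12–13 mm before the end of travel, as expected. The tool then stopped moving, and only the force rose, from about 18 N to 25 N, so roughly 7–8 N rests on the stop beyond the spring and friction.
- **Final checks:** Both cameras show the block's rear end within about 1 mm of the calculated home position. The final side view shows the short block, blue look-alikes, meter and screwdriver in their starting places. It didn't show the puck clearly, and nothing came near it.
- **Disagreements:** The two cameras differ by about 3 mm in absolute position, so I relied on contact for the final alignment.
- **Flatness:** The tool leans about 0.6° along the push and 0.3° towards the fence, and it sits about 0.2 mm higher than when the block first touched the plate. The block may therefore be pitched by a few tenths of a degree. Briefly easing the grip to 27 N while pressing it down at about 19 N caused no settling, so I believe it is flat, but the cameras cannot show an angle that small.
- **Fence force:** The sideways force on the fence was only about 2 N at the end.

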